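# Snap the filled sample vials shut along the row

## Robot

A 7-joint arm with a two-finger parallel gripper is mounted at the origin on a cart in front of the work surface, level with it; the furniture and walls round the work are solid. World frame = base frame: x ahead of the robot, y to its left, z up, the work surface at z = 0. Lengths are in m, angles in rad, forces in N, time in s.
With the tool pointing down it reaches from about 0.425 to 0.925 m from the base axis. Payload 6.8 kg.
Tool frame: the origin (TCP) lies between the finger pads; the fingertips stand r.tip_extent ahead of it and the grasp point (between the pads) lies 5 mm behind it (r.tip_extent is the distance from the TCP to the fingertips, in m); y points along the fingers, x is the direction in which the jaws open and shut, and the axes are right-handed (so a half turn about y gives the same grasp; the last joint's range is limited). The gripper opens to 85 mm and grips with 20 to 120 N. Pads are 22 mm wide; open, the fingers measure 114 mm over their backs; the gripper's body (76 mm by 85 mm) begins 54 mm behind the grasp point. The pads swing forward as they close: fully open they stand 13 mm farther back than shut.
Start: joints at [-1.295, 0.477, 0.022, 1.555, -0.011, 1.109, -0.083], TCP at [0.253, 0.626, 0.245] pointing down, gripper open.
Joint ranges: [-2.96, 2.96], [-0.34, 2.1], [-1.41, 1.46], [0.24, 2.44], [-1.37, 4.51], [0.17, 1.92], [-2.96, 2.96]. Speed limits (rad/s): [2.39, 2.39, 3.14, 3.14, 3.14, 3.14, 3.14].

## Interface

Orientations are given as a rotation vector (axis times angle).
In Python, from bench import r gives the robot as it stands.
- The arm moves only by the tool send_rows, never from a script. Its argument "plan" is a list of rows, each a list of 5 numbers: the shift along the tool's x, y, z in cm, then the turn about the tool's y in degrees, then the opening, from 0 (shut) to 1 (fully open). In form: [[dx, dy, dz, spin, grip], ...]. A call has 1 to 12 rows; each row shifts and turns the commanded pose from where the row before left it, along the tool's axes as they then stand; what a row does not reach is not made up. A row lasts 1/8 s, in which the tool goes at most 62.5 mm and 10.7 degrees, less where a joint would pass 70% of its speed; a pose out of reach is approached as far as the arm can. A call is refused whole if a number of a shift passes 6.25 or a number of a turn 10.7, either way. A call with a gripper value outside its range is refused whole. The fingers move at their own pace and stop on an object; "force" is the grip in N (left out, the last holds). Time passes only in rows, so rows that do not move let the fingers close. It gives the time, the measured TCP pose, the force and the opening at its end, in the units of the state.
- r.get_obs(): the state, without advancing time (a new reading comes with each control period).
- r.grab_frame(name): name is "scene" or "top" or "wrist"; returns a dict with "image" (420x560x3 uint8, red, green, blue), "camera_matrix" (3x3 intrinsics, pixels), "cam_to_world" (4x4, takes a point from camera to world coordinates). Camera axes: x right, y down, z forward; pixel columns grow to the right and rows downward; lengths in m; the calibration is good to about 2 mm. A picture is of the moment at which its call begins. There is no depth.
- r.hand_in(): hands the job in, once; it reports no verdict.
Trained networks look in the newest picture that a camera, given by its name, has taken for a name from the list of things; names that differ only in an ending like _2 or _b are one class to them, and where a whole thing is asked for, a point or a joint stands for the part that bears it (a point fixed in the world has none). Each returns a list of dicts, best first, with "p" (0 to 1); they miss things now and then, are a little off and sometimes report something else, mostly with a low value. They report only what shows in the picture. A call takes as long as a camera call. They do not tell look-alikes from the thing itself.
- r.recognise(camera, target): "rect" ([left, top, right, bottom] in pixels, round what is visible of it).
The state is a dict: "clock": time; "joints": joint angles; "qvel": joint speeds; "tau": joint torques, N m; "tcp_pos": TCP position; "orientation": TCP orientation; "contact_force": force on the tool from outside, world axes, zero at the start; "moment": the same for the moment, N m; "grip_width": finger opening in m.
Only numpy, scipy, OpenCV 4.12 (cv2) and the standard library are available. Lean on these libraries where they do the work, as an engineer would, in place of code of your own. Each camera call takes 0.05 s, during which the arm holds its last target.

## Task

The rack of samples is about to go off to the lab: run your fingertips lightly along the row and press the flip-top lid of each vial that holds a stone core until it snaps fully shut. The empty vial still waits for its sample, so pass over it and leave its lid wide open all the while. Only press the lids, do not lift any vial from the rack, and leave the things round about where they are.

Things in the scene. Friction and masses are not known exactly. Their poses are not given: they have to be found in the camera images.
- rack: grey plastic vial rack, 51 x 228 mm and 42 mm high, stands fast on the desk (does not move); origin under its centre, z up, y along the row of four pockets. Pocket centres at y = -81, -27, 27 and 81 mm in this frame (54 mm apart); vials stand on its floor 6 mm above the desk. Slots keep each vial's hinge on its +y side, so all lids open the same way
- vial_a: Clear round flip-top vial, 34 mm across, 64 mm tall without lid, loose in a pocket of the rack (about 1 mm play), FILLED: a dark stone core stands inside. Origin: centre of its underside; z up, y along the row toward its lid hinge (at y = +21.5 mm, z = 64 mm). Lid: white disc 39 mm across, 5 mm thick, smooth, with a thumb tab that ends at y = -25.5 mm; open, it rises from the hinge at 46 degrees, its tab's tip 36 mm above the hinge, over y = -8 mm
- vial_a_shut (a point): where the middle of the lid's top face lies once the lid is SHUT (fixed to the vial, not to the lid): on the vial's axis, 69 mm above its underside, 75 mm above the desk; axes as the vial's
- vial_a_lid (a joint): lid hinge of vial_a, rad: 0 = wide open (46 degrees), 0.80 = shut flat on the rim. Over-centre snap hinge: left alone it springs fully open from below about 0.34 and snaps fully shut from above about 0.46. Closing takes about 3 N pressed down at the tab, more nearer the hinge; shut, it stops on the rigid rim
- vial_b: Clear round flip-top vial, 34 mm across, 64 mm tall without lid, loose in a pocket of the rack (about 1 mm play), FILLED: a dark stone core stands inside. Origin: centre of its underside; z up, y along the row toward its lid hinge (at y = +21.5 mm, z = 64 mm). Lid: white disc 39 mm across, 5 mm thick, smooth, with a thumb tab that ends at y = -25.5 mm; open, it rises from the hinge at 46 degrees, its tab's tip 36 mm above the hinge, over y = -8 mm
- vial_b_shut (a point): where the middle of the lid's top face lies once the lid is SHUT (fixed to the vial, not to the lid): on the vial's axis, 69 mm above its underside, 75 mm above the desk; axes as the vial's
- vial_b_lid (a joint): lid hinge of vial_b, rad: 0 = wide open (46 degrees), 0.80 = shut flat on the rim. Over-centre snap hinge: left alone it springs fully open from below about 0.34 and snaps fully shut from above about 0.46. Closing takes about 3 N pressed down at the tab, more nearer the hinge; shut, it stops on the rigid rim
- vial_c: Clear round flip-top vial, 34 mm across, 64 mm tall without lid, loose in a pocket of the rack (about 1 mm play), FILLED: a dark stone core stands inside. Origin: centre of its underside; z up, y along the row toward its lid hinge (at y = +21.5 mm, z = 64 mm). Lid: white disc 39 mm across, 5 mm thick, smooth, with a thumb tab that ends at y = -25.5 mm; open, it rises from the hinge at 46 degrees, its tab's tip 36 mm above the hinge, over y = -8 mm
- vial_c_shut (a point): where the middle of the lid's top face lies once the lid is SHUT (fixed to the vial, not to the lid): on the vial's axis, 69 mm above its underside, 75 mm above the desk; axes as the vial's
- vial_c_lid (a joint): lid hinge of vial_c, rad: 0 = wide open (46 degrees), 0.80 = shut flat on the rim. Over-centre snap hinge: left alone it springs fully open from below about 0.34 and snaps fully shut from above about 0.46. Closing takes about 3 N pressed down at the tab, more nearer the hinge; shut, it stops on the rigid rim
- vial_empty: Clear round flip-top vial, 34 mm across, 64 mm tall without lid, loose in a pocket of the rack (about 1 mm play), EMPTY. Origin: centre of its underside; z up, y along the row toward its lid hinge (at y = +21.5 mm, z = 64 mm). Lid: white disc 39 mm across, 5 mm thick, smooth, with a thumb tab that ends at y = -25.5 mm; open, it rises from the hinge at 46 degrees, its tab's tip 36 mm above the hinge, over y = -8 mm
- vial_empty_shut (a point): where the middle of the lid's top face lies once the lid is SHUT (fixed to the vial, not to the lid): on the vial's axis, 69 mm above its underside, 75 mm above the desk; axes as the vial's
- vial_empty_lid (a joint): lid hinge of vial_empty, rad: 0 = wide open (46 degrees), 0.80 = shut flat on the rim. Over-centre snap hinge: left alone it springs fully open from below about 0.34 and snaps fully shut from above about 0.46. Closing takes about 3 N pressed down at the tab, more nearer the hinge; shut, it stops on the rigid rim
- spare_cap_1: bystander: white screw cap lying on the desk left of the rack, 65 mm across, 19 mm high; origin under its centre
- stamp: bystander: self-inking hand stamp standing right of the rack, 28 x 45 x 67 mm; origin under its centre
- marker_black: bystander: marker pen lying on the desk in front of the rack, near the desk edge, 138 mm long, 18 mm thick; origin under its centre
Not all that is in view belongs to the job. What is shaped like the vial_empty but red or yellow is not meant.

How it is judged:
At the end, for the whole second after the job is handed in: The lids of the three filled vials are shut (over 0.75 of 0.80 rad), the empty vial's lid is wide open (under 0.1 rad), all four vials stand upright in their pockets (moved under 6 mm, tilted under 0.12 rad), and cap, stamp and marker are within 20 mm of where they were (value of joint each of vial_a_lid, vial_b_lid, vial_c_lid above 0.75 rad and value of joint vial_empty_lid below 0.1 rad and distance of each of vial_a, vial_b, vial_c, vial_empty from where it was at the start of the episode below 0.006 m and angle between each of vial_a, vial_b, vial_c, vial_empty's own z axis and vertical below 0.12 rad and distance of each of spare_cap_1, stamp, marker_black from where it was at the start of the episode below 0.02 m); the robot touches nothing.
It fails at once if a vial was lifted in its pocket by over 10 mm (z of any of vial_a, vial_b, vial_c, vial_empty in the frame of rack above 0.016 m).
It fails at once if the empty vial's lid was pushed down (past 0.25 rad) (value of joint vial_empty_lid above 0.25 rad).
It fails at once if a vial or its lid was pressed with over 30 N (contact force between the fingers and vial_a above 30 N or contact force between the fingers and vial_b above 30 N or contact force between the fingers and vial_c above 30 N or contact force between the fingers and vial_empty above 30 N).
It fails at once if a bystander was shoved over 20 mm (distance of any of spare_cap_1, stamp, marker_black from where it was at the start of the episode above 0.02 m).
It also fails if it takes over 48 s, if anything falls off the work surface, if the arm or the gripper's body presses on something with over 40 N, if the wrist force passes 120 N, or if a joint passes its speed limit or range.

## Working session

There is one attempt and no reset: what is moved stays moved. The work goes in short steps, Python scripts to look and compute and a tool call to move; the robot and the scene stay as the last step left them, time stands still between calls to the robot, and variables do not carry over. Pictures are saved under pics/ and viewed, and the job is handed in when it is done.

Besides the shell and the picture viewer there is one more tool, called after ">>>" as a command line: name --pt "numbers of a row" for each row, then --argument value for the rest. send_rows: Moves the arm, as the interface text tells. Its arguments: {"type":"object","properties":{"plan":{"type":"array","items":{"type":"array","items":{"type":"number"}}},"force":{"type":"number"}},"required":["plan"]}

```bash
mkdir -p pics; ls; cat > look.py <<'E'
import sys,cv2,numpy as np
from bench import r
def snap(c,fn):
    f=r.grab_frame(c); cv2.imwrite('pics/'+fn,f['image'][:,:,::-1]); return f
E
python3 - <<'E'
from look import *
print(r.get_obs(), r.tip_extent)
for c in('scene','top'):
    f=snap(c,c+'0.png'); print(c,f['camera_matrix'].tolist(),f['cam_to_world'].round(4).tolist())
    for t in('rack','vial_a','vial_empty','vial_a_lid','stamp','spare_cap_1','marker_black'):
        print(t,[(np.round(d['rect']).tolist(),round(d['p'],2)) for d in r.recognise(c,t)])
E
```

```text
pics
{'clock': 0.0, 'joints': array([-1.29509345,  0.47779473,  0.02232479,  1.5564086 , -0.01145798,
        1.1093024 , -0.08311951]), 'qvel': array([ 0.00138898,  0.0004551 ,  0.00017458, -0.00025176, -0.00137103,
       -0.00040608, -0.00086224]), 'tau': array([ 2.06046457e-04, -5.96440351e+01,  1.60880573e+00, -2.81198806e+01,
        1.25790705e-02,  9.22766514e-03, -3.74962440e-06]), 'tcp_pos': array([0.25256179, 0.62538156, 0.24434711]), 'orientation': array([-1.36781972, -0.92104127,  0.92332103]), 'contact_force': array([-0.26200187,  1.02588201,  0.27398821]), 'moment': array([-0.00384723,  0.05172568,  0.02127334]), 'grip_width': 0.08546032529091824} 0.014
scene [[403.48058200388465, 0.0, 280.9816706553698], [0.0, 403.48058200388465, 202.6235032615636], [0.0, 0.0, 1.0]] [[0.6699, -0.412, 0.6177, -0.2449], [-0.7424, -0.3862, 0.5475, -0.5848], [0.013, -0.8253, -0.5646, 0.7205], [0.0, 0.0, 0.0, 1.0]]
rack [([306.0, 229.0, 393.0, 261.0], 0.97)]
vial_a [([369.0, 220.0, 390.0, 248.0], 0.69), ([313.0, 213.0, 327.0, 235.0], 0.66), ([347.0, 220.0, 364.0, 243.0], 0.64), ([206.0, 16
[... 425 characters left out ...]
59, 214.39871032443958], [0.0, 0.0, 1.0]] [[-0.0191, -0.9952, 0.0962, 0.3684], [-0.9995, 0.0165, -0.0286, 0.0441], [0.0269, -0.0967, -0.995, 1.116], [0.0, 0.0, 0.0, 1.0]]
rack [([308.0, 177.0, 380.0, 231.0], 0.84), ([384.0, 197.0, 411.0, 216.0], 0.68), ([312.0, 209.0, 328.0, 224.0], 0.63)]
vial_a [([364.0, 181.0, 379.0, 200.0], 0.74), ([313.0, 210.0, 329.0, 227.0], 0.58), ([343.0, 194.0, 363.0, 209.0], 0.54)]
vial_empty [([344.0, 247.0, 362.0, 261.0], 0.6), ([330.0, 199.0, 348.0, 216.0], 0.59), ([315.0, 243.0, 333.0, 256.0], 0.5), ([328.0, 203.0, 349.0, 215.0], 0.44)]
vial_a_lid [([311.0, 210.0, 328.0, 223.0], 0.53)]
stamp []
spare_cap_1 [([137.0, 189.0, 165.0, 213.0], 0.85)]
marker_black []
```

```bash
python3 - <<'E'
import cv2
a=cv2.imread('pics/scene0.png')[190:320,270:430]; cv2.imwrite('pics/scene0c.png',cv2.resize(a,None,fx=5,fy=4.6,interpolation=2))
a=cv2.imread('pics/top0.png')[165:275,295:425]; cv2.imwrite('pics/top0c.png',cv2.resize(a,None,fx=5,fy=5,interpolation=2))
E
```

```text
(no output)
```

View pics/scene0.png

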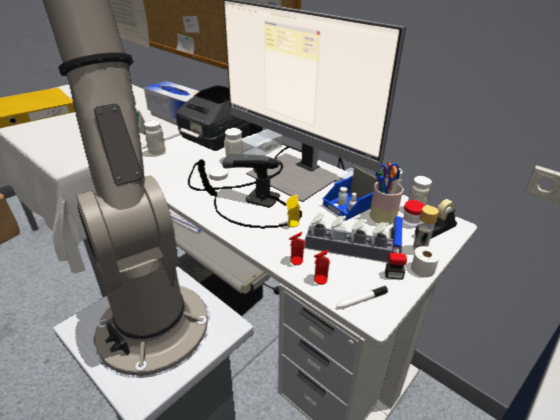

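View pics/top0.png

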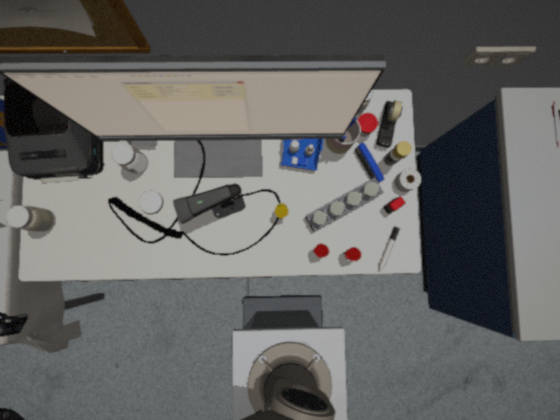

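```bash
sleep 1
```

```text
(no output)
```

View pics/scene0c.png

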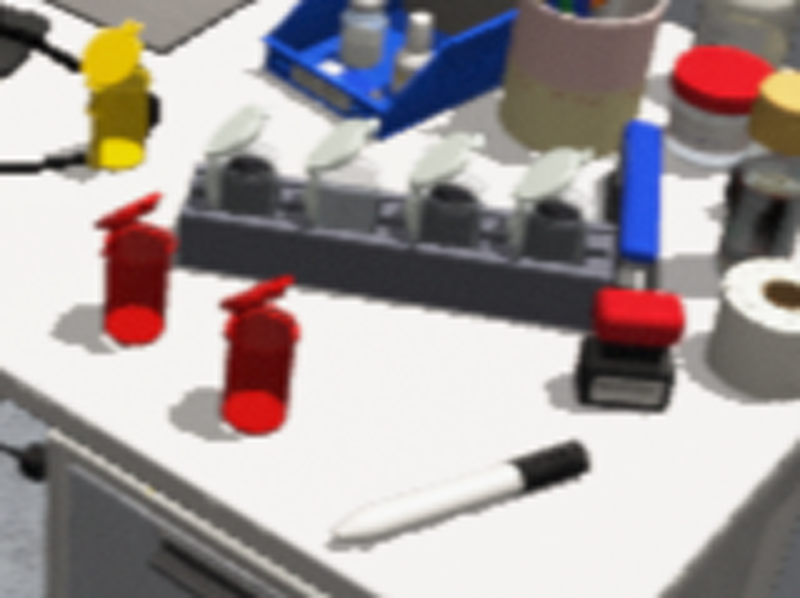

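View pics/top0c.png

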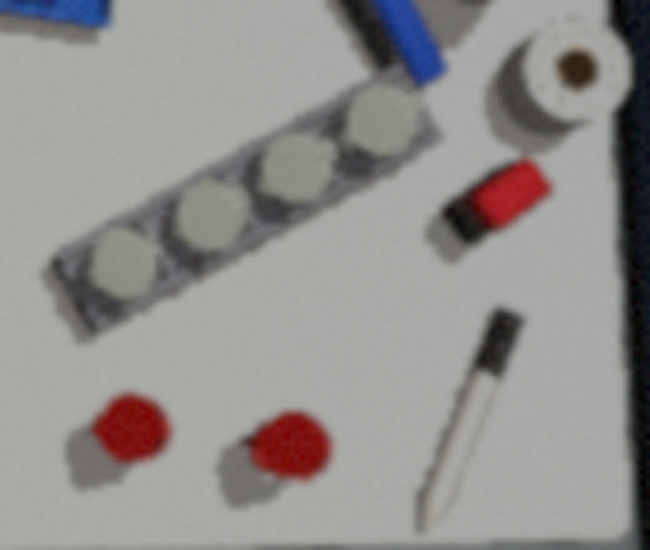

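Four vials in the rack, lid discs from left to right at about scene pixels (317,222), (338,225), (359,230) and (380,235). The first, third and fourth show dark cores. The second, body at about (338,232), shows none, so it is vial_empty. The two red ones at (297,250) and (321,268) and the yellow one at (293,210) stand outside the rack and are decoys. Next I fit the rack pose.

```bash
cat > geo.py <<'E'
import numpy as np,cv2
from scipy.spatial.transform import Rotation as R
def proj(f,P):
    P=np.atleast_2d(P);T=np.linalg.inv(f['cam_to_world']);q=P@T[:3,:3].T+T[:3,3]
    q=q@f['camera_matrix'].T; return q[:,:2]/q[:,2:]
def at_z(f,px,z):
    d=f['cam_to_world'][:3,:3]@np.linalg.inv(f['camera_matrix'])@np.r_[px,1.]; o=f['cam_to_world'][:3,3]
    return o+d*(z-o[2])/d[2]
def rack2w(p,P):
    c,s=np.cos(p[2]),np.sin(p[2]);P=np.atleast_2d(P)
    return np.c_[p[0]+c*P[:,0]-s*P[:,1],p[1]+s*P[:,0]+c*P[:,1],P[:,2]]
E
python3 - <<'E'
from look import *; from geo import *
from scipy.optimize import least_squares
ft=snap('top','t1.png'); fs=snap('scene','s1.png')
# crop px -> full
T=lambda x,y:(295+x/5,165+y/5); S=lambda x,y:(270+x/5,190+y/4.6)
h=[.0255,.114]
# rack frame: +y = left end, +x = far? (rack y toward left => x toward away)
obs=[(ft,T(400,66),(h[0],-h[1],.042)),(ft,T(440,135),(-h[0],-h[1],.042)),(ft,T(55,260),(h[0],h[1],.042)),(ft,T(92,328),(-h[0],h[1],.042)),
 (fs,S(183,212),(-h[0],h[1],.042)),(fs,S(178,262),(-h[0],h[1],0)),(fs,S(200,168),(h[0],h[1],.042))]
for f,px,P in obs: print(at_z(f,px,P[2]).round(4))
fun=lambda p:np.concatenate([proj(f,rack2w(p,P))[0]-px for f,px,P in obs])
s=least_squares(fun,[.6,-.15,.5],loss='soft_l1'); print(s.x,fun(s.x).round(1))
p=s.x; np.save('rack.npy',p)
vy=[81,27,-27,-81]
for v in vy: print(v,rack2w(p,[0,v/1000,.075]).round(4))
from bench import r
q=r.get_obs(); print(R.from_rotvec(q['orientation']).as_matrix().round(3))
for f,n,(x0,y0,x1,y1) in((ft,'ovt.png',(295,165,425,275)),(fs,'ovs.png',(270,190,430,320))):
    im=cv2.resize(f['image'][y0:y1,x0:x1,::-1],None,fx=5,fy=4.6,interpolation=2)
    tr=lambda P:[tuple(int(v) for v in ((a-x0+.5)*5,(b-y0+.5)*4.6)) for a,b in proj(f,rack2w(p,P))]
    for z in(0,.042): cv2.polylines(im,[np.array(tr([(h[0],h[1],z),(h[0],-h[1],z),(-h[0],-h[1],z),(-h[0],h[1],z)]))],True,(0,255,0),1)
    for v in vy:
        v/=1000; c,sn=np.cos(np.radians(46)),np.sin(np.radians(46))
        A=[(0,v+.0215,.07),(0,v+.0215-.047*c+.005*sn*0,.07+.036)]
        t=tr(A); cv2.line(im,t[0],t[1],(0,0,255),1)
        th=np.linspace(0,6.28,30); lid=[(.0195*np.cos(a),v+.0215-(.0215+.0195*np.sin(a))*c,.07+(.0215+.0195*np.sin(a))*sn+.003) for a in th]
        cv2.polylines(im,[np.array(tr(lid))],True,(255,0,255),1)
    cv2.imwrite('pics/'+n,im)
E
```

```text
[ 0.5714 -0.2558  0.042 ]
[ 0.5313 -0.2769  0.042 ]
[ 0.4637 -0.0561  0.042 ]
[ 0.4252 -0.0758  0.042 ]
[ 0.427  -0.0822  0.042 ]
[ 0.4303 -0.0786  0.    ]
[ 0.4657 -0.0628  0.042 ]
[ 0.50043082 -0.16840258  0.48513071] [ 0.5 -1.7  1.5  0.1 -0.2 -2.2  1.3  0.1 -1.3 -0.  -1.1  1.1 -1.1 -1.8]
81 [[ 0.4627 -0.0967  0.075 ]]
27 [[ 0.4878 -0.1445  0.075 ]]
-27 [[ 0.513  -0.1923  0.075 ]]
-81 [[ 0.5382 -0.2401  0.075 ]]
[[ 0.374  0.    -0.927]
 [ 0.927  0.     0.374]
 [ 0.    -1.     0.   ]]
```

View pics/ovt.png

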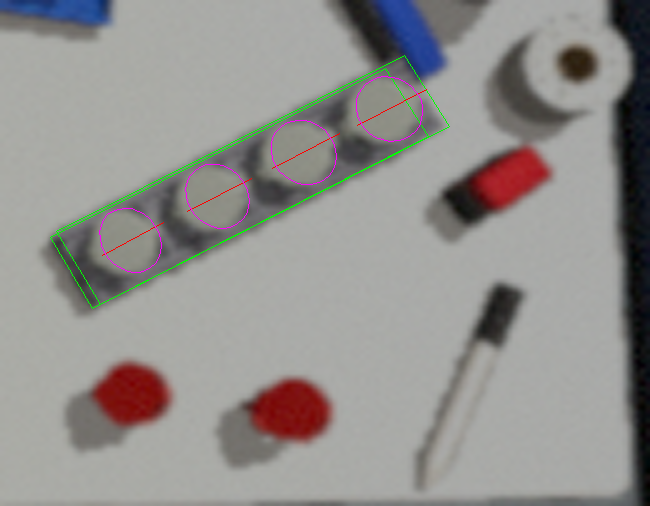

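View pics/ovs.png

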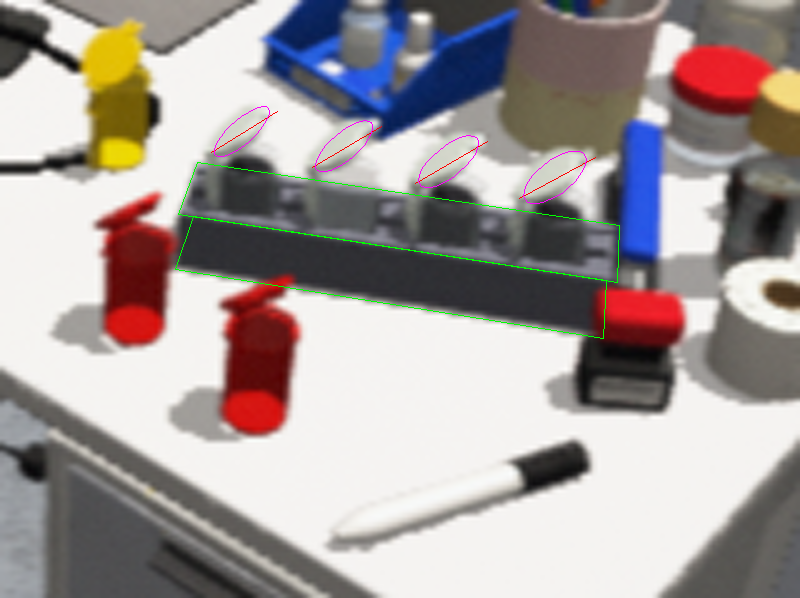

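Overlay fits to about 1 px (around 2–3 mm). After a turn of +40° the tool x and z axes line up with rack x and y. I'll raise the arm, turn it and go round to a spot above the rack.

>>> send_rows --pt "0 0 0 0 0" --pt "0 -1.5 0 10 0" --pt "0 -1.5 0 10 0" --pt "0 -1.5 0 10 0" --pt "0 -1.5 0 10.2 0" --pt "0.8 0 -5 0 0" --pt "0.8 0 -5 0 0" --pt "0.5 0 -5 0 0" --pt "0.5 0 -5 0 0" --pt "0.5 0 -5 0 0" --pt "0.5 0 -5 0 0" --pt "0 0 -5 0 0"

```text
clock: 2.4
tcp_pos: [0.4488, 0.3317, 0.3055]
orientation: [-1.537, -0.381, 0.38]
contact_force: [0.3, 0.3, 0.7]
grip_width: 0.0002
```

```bash
python3 - <<'E'
from look import *; from geo import *
q=r.get_obs();print(q['tcp_pos'],q['grip_width'],q['contact_force']);print(R.from_rotvec(q['orientation']).as_matrix().round(3))
p=np.load('rack.npy');M=R.from_rotvec(q['orientation']).as_matrix()
t=rack2w(p,[0,0,.3])[0]; print('tool delta cm to rack ctr',100*M.T@(t-q['tcp_pos']))
E
```

```text
[0.44881045 0.33168227 0.3055224 ] 0.00017269071143901897 [0.30415981 0.32075609 0.67915365]
[[ 0.885  0.001 -0.466]
 [ 0.466  0.     0.885]
 [ 0.001 -1.     0.   ]]
tool delta cm to rack ctr [-18.75722971   0.53279528 -46.64421421]
```

>>> send_rows --pt "-2 0 -4.8 0 0" --pt "-2 0 -4.8 0 0" --pt "-2 0 -4.8 0 0" --pt "-2 0 -4.8 0 0" --pt "-2 0 -4.8 0 0" --pt "-2 0 -4.8 0 0" --pt "-2 0 -4.8 0 0" --pt "-2 0 -4.8 0 0" --pt "-2 0 -4.8 0 0" --pt "-0.8 0 -3.4 0 0" --pt "0 0 0 0 0"

```text
clock: 3.78
tcp_pos: [0.4988, -0.1697, 0.3056]
orientation: [-1.539, -0.377, 0.376]
contact_force: [0.4, 0.5, -0.2]
grip_width: 0.0001
```

```bash
python3 - <<'E'
from look import *; from geo import *
q=r.get_obs();print(q['tcp_pos'])
f=snap('wrist','w1.png'); print(f['cam_to_world'].round(4).tolist(),f['camera_matrix'][0].round(1))
p=np.load('rack.npy');h=[.0255,.114]
im=f['image'][:,:,::-1].copy()
for z in(0,.042):
    cv2.polylines(im,[np.int32(proj(f,rack2w(p,[(h[0],h[1],z),(h[0],-h[1],z),(-h[0],-h[1],z),(-h[0],h[1],z)])))],True,(0,255,0),1)
cv2.imwrite('pics/w1o.png',im)
E
```

```text
[ 0.49881191 -0.16974233  0.30555874]
[[0.8871, 0.4422, 0.1327, 0.4654], [0.4617, -0.8501, -0.2534, -0.1044], [0.0008, 0.2861, -0.9582, 0.4329], [0.0, 0.0, 0.0, 1.0]] [359.8   0.  277.7]
```

View pics/w1o.png

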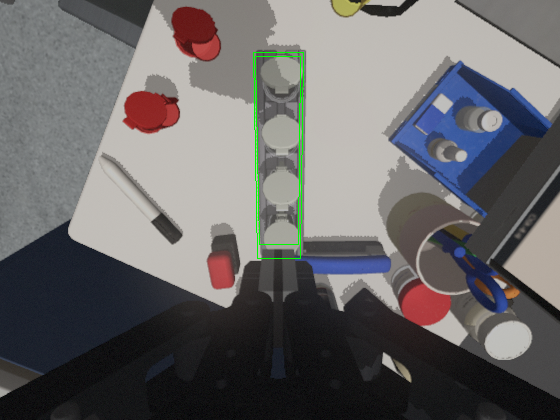

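```bash
python3 - <<'E'
import cv2
a=cv2.imread('pics/w1.png')[40:270,235:400]; cv2.imwrite('pics/w1c.png',cv2.resize(a,None,fx=2.6,fy=2.6,interpolation=2))
a=cv2.imread('pics/w1o.png')[40:270,235:400]; cv2.imwrite('pics/w1oc.png',cv2.resize(a,None,fx=2.6,fy=2.6,interpolation=2))
E
```

```text
(no output)
```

View pics/w1c.png

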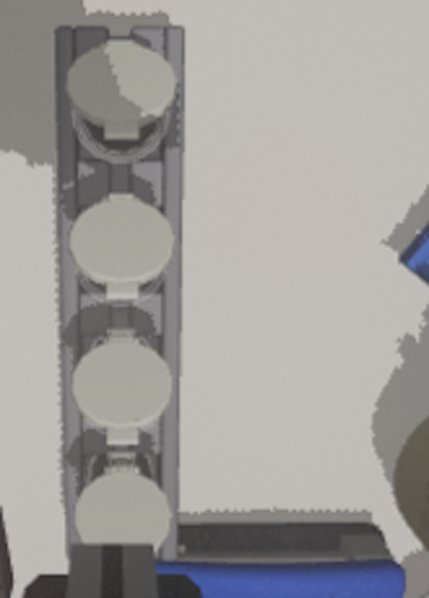

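View pics/w1oc.png

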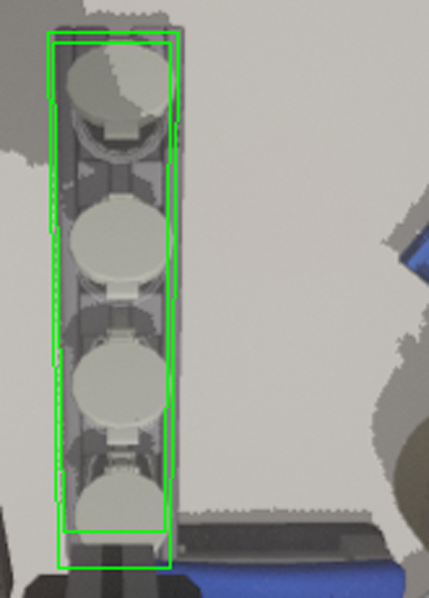

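```bash
python3 - <<'E'
from look import *; from geo import *
from scipy.optimize import least_squares
f=r.grab_frame('wrist'); p0=np.load('rack.npy'); h=[.0255,.114]
W=lambda x,y:(235+x/2.6-.3,40+y/2.6-.3)
obs=[(W(57,28),(-h[0],h[1],.042)),(W(184,28),(h[0],h[1],.042))]
obs+=[(W(122.5,y),(0,v-.008,.105)) for y,v in((139,.081),(298,.027),(443,-.027))]
fun=lambda p:np.concatenate([proj(f,rack2w(p,P))[0]-px for px,P in obs])
s=least_squares(fun,p0); p=s.x;print(p0,p,fun(p).round(1))
np.save('rackw.npy',p); q=r.get_obs();M=R.from_rotvec(q['orientation']).as_matrix()
for pp in(p0,p,(p+p0)/2):
  for v in(.081,-.027,-.081): print(v,(100*M.T@(rack2w(pp,[0,v-.004,.13+.014])[0]-q['tcp_pos'])).round(2))
im=f['image'][:,:,::-1].copy()
for z in(0,.042):
    cv2.polylines(im,[np.int32(proj(f,rack2w(p,[(h[0],h[1],z),(h[0],-h[1],z),(-h[0],-h[1],z),(-h[0],h[1],z)])))],True,(0,255,0),1)
cv2.imwrite('pics/w2oc.png',cv2.resize(im[40:270,235:400],None,fx=2.6,fy=2.6,interpolation=2))
E
```

```text
[ 0.50043082 -0.16840258  0.48513071] [ 0.5017695  -0.16332016  0.48579087] [-0.9  0.1  0.9 -0.1 -0.  -0.5 -0.   0.1 -0.   0.5]
0.081 [ 0.04 16.12  7.43]
-0.027 [ 0.04 16.11 -3.37]
-0.081 [ 0.04 16.11 -8.77]
0.081 [ 0.39 16.12  7.82]
-0.027 [ 0.4  16.11 -2.98]
-0.081 [ 0.4  16.11 -8.38]
0.081 [ 0.22 16.12  7.62]
-0.027 [ 0.22 16.11 -3.18]
-0.081 [ 0.22 16.11 -8.58]
```

View pics/w2oc.png

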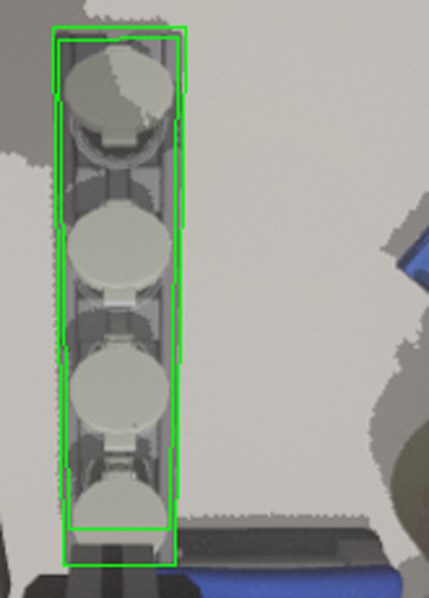

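>>> send_rows --pt "0.25 0 3.8 0 0" --pt "0 0 3.8 0 0" --pt "0 5 0 0 0" --pt "0 5 0 0 0" --pt "0 4 0 0 0" --pt "0 2.2 0 0 0" --pt "0 0 0 0 0"

```text
clock: 4.75
tcp_pos: [0.4645, -0.0967, 0.1421]
orientation: [-1.535, -0.38, 0.385]
contact_force: [-0.0, -0.7, 1.0]
grip_width: -0.0002
```

```bash
python3 - <<'E'
from look import *; from geo import *
q=r.get_obs();print(q['tcp_pos'],q['contact_force'])
M=R.from_rotvec(q['orientation']).as_matrix()
print((100*M.T@(rack2w(np.load('rack.npy'),[0,.081,.0])[0]-q['tcp_pos'])).round(2))
f=snap('scene','s2.png');cv2.imwrite('pics/s2c.png',cv2.resize(f['image'][130:280,260:430,::-1],None,fx=4.5,fy=4,interpolation=2))
f=snap('wrist','w2.png')
E
```

```text
[ 0.46449777 -0.09670124  0.14212209] [-0.00252278 -0.65965537  0.95512998]
[-0.12 14.21  0.05]
```

View pics/s2c.png

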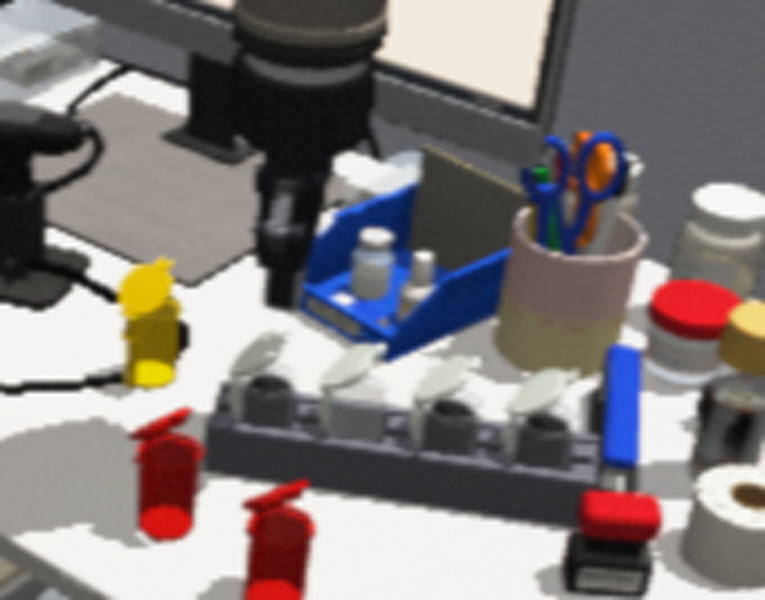

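View pics/w2.png

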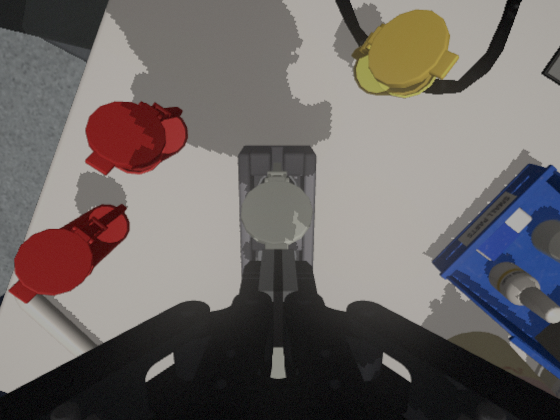

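The closed fingertips hang over the tab of the first filled vial: finger at wrist pixel (278,260), lid at (277,212). Now I press slowly.

>>> send_rows --pt "0 0 -0.3 0 0" --pt "0 0.7 0 0 0" --pt "0 0.7 0 0 0" --pt "0 0.4 0 0 0" --pt "0 0.4 0 0 0" --pt "0 0.4 0 0 0"

```text
clock: 5.6
tcp_pos: [0.4676, -0.1014, 0.1173]
orientation: [-1.538, -0.381, 0.38]
contact_force: [0.4, -1.8, 2.5]
grip_width: -0.0001
```

>>> send_rows --pt "0 0.4 0 0 0" --pt "0 0.4 0 0 0" --pt "0 0.3 0 0 0" --pt "0 0.3 0 0 0"

```text
clock: 6.1
tcp_pos: [0.467, -0.1009, 0.103]
orientation: [-1.537, -0.38, 0.381]
contact_force: [-0.6, 0.2, 0.1]
grip_width: -0.0001
```

```bash
python3 - <<'E'
from look import *
f=snap('wrist','w3.png');print(r.get_obs()['tcp_pos'],r.get_obs()['contact_force'])
E
```

```text
[ 0.46681214 -0.10088717  0.10271992] [-1.18614781 -0.12612577 -0.21669059]
```

View pics/w3.png

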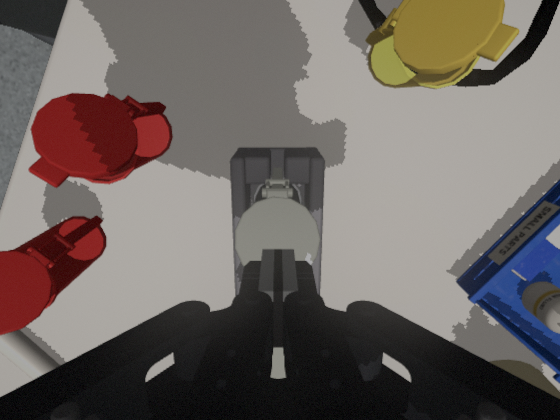

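>>> send_rows --pt "0 0.4 0 0 0" --pt "0 0.3 0 0 0" --pt "0 0 0 0 0" --pt "0 -3 0 0 0" --pt "0 -5 0 0 0" --pt "0 0 0 0 0"

```text
clock: 6.9
tcp_pos: [0.4694, -0.1015, 0.1793]
orientation: [-1.538, -0.386, 0.375]
contact_force: [0.9, -0.1, 0.2]
grip_width: -0.0002
```

```bash
python3 - <<'E'
from look import *; from geo import *
q=r.get_obs();print(q['tcp_pos'],q['contact_force'])
M=R.from_rotvec(q['orientation']).as_matrix()
for v in(-.027,-.081):print((100*M.T@(rack2w(np.load('rack.npy'),[0.001,v-.003,.142])[0]-q['tcp_pos'])).round(2))
f=snap('scene','s3.png');cv2.imwrite('pics/s3c.png',cv2.resize(f['image'][180:280,280:430,::-1],None,fx=5,fy=5,interpolation=2))
E
```

```text
[ 0.46944551 -0.10146417  0.17934696] [ 0.94275579 -0.06915867  0.21389029]
[ -0.3    3.76 -10.36]
[ -0.3    3.77 -15.76]
```

View pics/s3c.png

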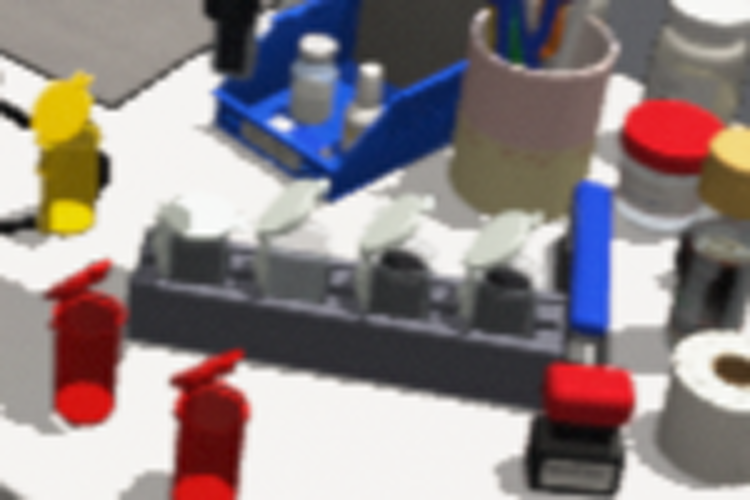

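The first lid is shut flat (crop (195,213)); the empty vial's lid is still open. On to the third vial, passing high over the empty one.

>>> send_rows --pt "-0.2 0 -3.5 0 0" --pt "0 0 -3.5 0 0" --pt "0 0 -3.5 0 0" --pt "0 0 0 0 0" --pt "0 2 0 0 0" --pt "0 1.7 0 0 0" --pt "0 0 0 0 0"

```text
clock: 7.82
tcp_pos: [0.5129, -0.1937, 0.1375]
orientation: [-1.535, -0.378, 0.384]
contact_force: [0.4, 0.0, -0.8]
grip_width: 0.0003
```

```bash
python3 - <<'E'
from look import *; from geo import *
q=r.get_obs();print(q['tcp_pos'],q['contact_force'])
M=R.from_rotvec(q['orientation']).as_matrix()
for v in(-.027,-.081):print((100*M.T@(rack2w(np.load('rack.npy'),[0.001,v-.003,.142])[0]-q['tcp_pos'])).round(2))
f=snap('wrist','w4.png')
E
```

```text
[ 0.51286185 -0.19374871  0.13746252] [ 0.35480244  0.00979306 -0.83244206]
[ 0.18 -0.45 -0.18]
[ 0.18 -0.47 -5.58]
```

View pics/w4.png

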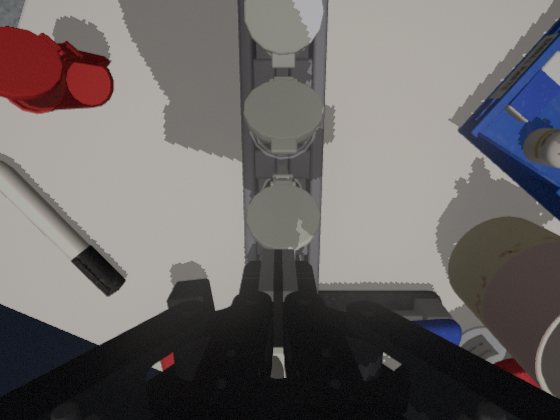

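Wrist view: first lid shut at (284,20), empty vial's lid open at (284,112), third vial under the fingers at (284,215). I'll press it.

>>> send_rows --pt "0.2 0 -0.2 0 0" --pt "0 0.7 0 0 0" --pt "0 0.7 0 0 0" --pt "0 0.4 0 0 0" --pt "0 0.4 0 0 0" --pt "0 0.4 0 0 0" --pt "0 0.4 0 0 0" --pt "0 0.4 0 0 0"

```text
clock: 8.88
tcp_pos: [0.5169, -0.1954, 0.1048]
orientation: [-1.537, -0.38, 0.381]
contact_force: [1.1, -1.1, 0.4]
grip_width: -0.0003
```

>>> send_rows --pt "0 0.4 0 0 0" --pt "0 0.3 0 0 0" --pt "0 0 0 0 0" --pt "0 -3 0 0 0" --pt "0 -5 0 0 0" --pt "0 0 0 0 0"

```text
clock: 9.62
tcp_pos: [0.5193, -0.1968, 0.1818]
orientation: [-1.54, -0.386, 0.375]
contact_force: [1.0, -0.5, -1.1]
grip_width: -0.0002
```

```bash
python3 - <<'E'
from look import *; from geo import *
q=r.get_obs();print(q['tcp_pos'],q['contact_force'])
M=R.from_rotvec(q['orientation']).as_matrix()
for v in(-.027,-.081):print((100*M.T@(rack2w(np.load('rack.npy'),[0.001,v-.004,.142])[0]-q['tcp_pos'])).round(2))
f=snap('scene','s4.png');cv2.imwrite('pics/s4c.png',cv2.resize(f['image'][180:280,280:430,::-1],None,fx=5,fy=5,interpolation=2))
E
```

```text
[ 0.51933117 -0.19679886  0.18181928] [ 1.03587567 -0.53844306 -1.05152358]
[-0.27  3.98  0.31]
[-0.27  4.   -5.09]
```

View pics/s4c.png

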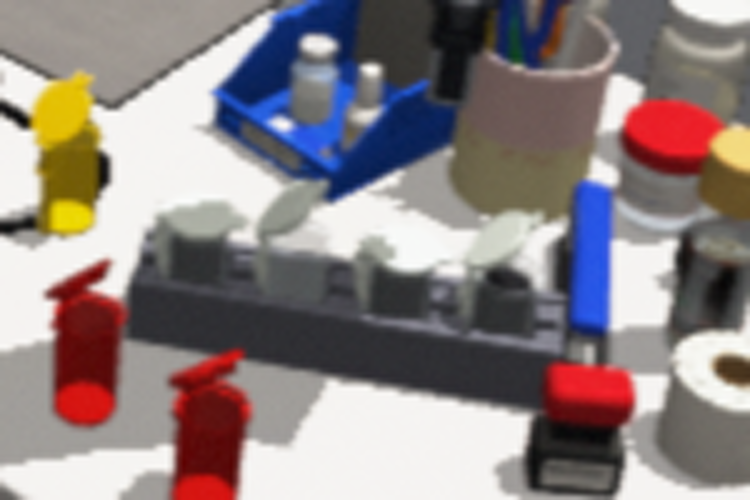

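The third lid is shut (crop (400,258)). Now the fourth.

>>> send_rows --pt "-0.2 0 -2.6 0 0" --pt "0 0 -2.6 0 0" --pt "0 0 0 0 0" --pt "0 2 0 0 0" --pt "0 1.8 0 0 0" --pt "0 0 0 0 0"

```text
clock: 10.42
tcp_pos: [0.5379, -0.2411, 0.1377]
orientation: [-1.534, -0.378, 0.384]
contact_force: [-0.0, -0.1, 0.4]
grip_width: 0.0002
```

```bash
python3 - <<'E'
from look import *; from geo import *
q=r.get_obs();print(q['tcp_pos'],q['contact_force'])
M=R.from_rotvec(q['orientation']).as_matrix()
for v in(-.081,):print((100*M.T@(rack2w(np.load('rack.npy'),[0.001,v-.004,.142])[0]-q['tcp_pos'])).round(2))
f=snap('wrist','w5.png')
E
```

```text
[ 0.53791707 -0.24109673  0.13774741] [-0.03553003 -0.13461476  0.429425  ]
[ 0.17 -0.43 -0.32]
```

View pics/w5.png

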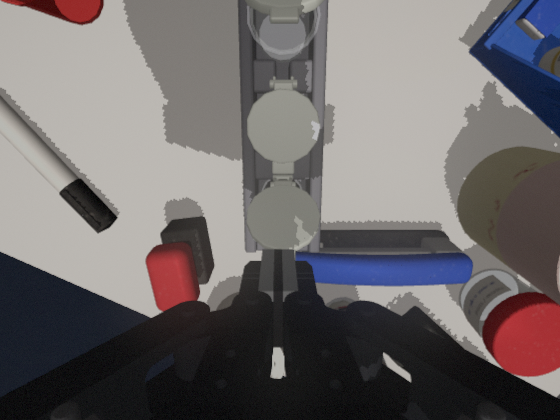

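```bash
python3 - <<'E'
from look import *; from geo import *
ft=r.grab_frame('top');fs=r.grab_frame('scene');p=np.load('rack.npy')
f=r.grab_frame('wrist')
def rk(P): 
    c,s=np.cos(p[2]),np.sin(p[2]); d=P[:2]-p[:2]; return (1000*np.array([c*d[0]+s*d[1],-s*d[0]+c*d[1]])).round(1)
for z in(.03,.06,.09): print(z,[rk(at_z(ft,(295+x/5,165+y/5),z)) for x,y in((413,82),(443,70))],[rk(at_z(f,px,z)) for px in((297,255),(297,280),(322,231))],'scene top near/far',[rk(at_z(fs,(280+x/5,180+y/5),z)) for x,y in((572,328),(605,333))])
E
```

```text
0.03 [array([  10.8, -116.3]), array([   8.5, -135.1])] [array([  14.8, -121. ]), array([  15.1, -141.1]), array([  32.2, -102.5])] scene top near/far [array([  11.7, -118.8]), array([  12.1, -135.7])]
0.06 [array([  10. , -106.2]), array([   7.8, -124.5])] [array([  13., -107.]), array([  13.3, -124.6]), array([ 28.2, -90.9])] scene top near/far [array([ -25.9, -114.5]), array([ -25.5, -130.7])]
0.09 [array([  9.2, -96.1]), array([   7. , -113.9])] [array([ 11.2, -93.1]), array([  11.5, -108.1]), array([ 24.2, -79.3])] scene top near/far [array([ -63.5, -110.3]), array([ -63.1, -125.7])]
```

The stapler is low (about 3 cm, beyond y = -117 mm in the rack frame), so the way is clear. I press the fourth.

>>> send_rows --pt "0.2 0 -0.2 0 0" --pt "0 0.7 0 0 0" --pt "0 0.7 0 0 0" --pt "0 0.4 0 0 0" --pt "0 0.4 0 0 0" --pt "0 0.4 0 0 0" --pt "0 0.4 0 0 0" --pt "0 0.4 0 0 0"

```text
clock: 11.62
tcp_pos: [0.542, -0.2431, 0.1058]
orientation: [-1.536, -0.38, 0.381]
contact_force: [0.7, 0.2, 0.6]
grip_width: 0.0003
```

>>> send_rows --pt "0 0.4 0 0 0" --pt "0 0.3 0 0 0" --pt "0 0 0 0 0" --pt "0 -3 0 0 0" --pt "0 -5 0 0 0" --pt "0 -5 0 0 0" --pt "0 -5 0 0 0" --pt "0 0 0 0 0"

```text
clock: 12.62
tcp_pos: [0.5442, -0.2448, 0.2837]
orientation: [-1.541, -0.386, 0.375]
contact_force: [0.8, -0.1, -0.4]
grip_width: -0.0002
```

```bash
python3 - <<'E'
from look import *; from geo import *
q=r.get_obs();print(q['tcp_pos'],q['contact_force'])
f=snap('scene','s5.png');a=cv2.resize(f['image'][180:320,280:430,::-1],None,fx=4,fy=4,interpolation=2);cv2.imwrite('pics/s5c.png',a)
f=snap('wrist','w6.png')
E
```

```text
[ 0.54415218 -0.24482682  0.28366847] [ 0.78619981 -0.1241037  -0.43667908]
```

View pics/s5c.png

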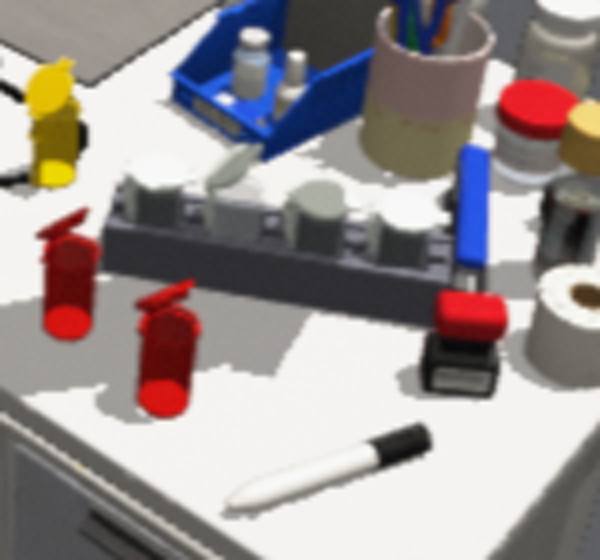

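View pics/w6.png

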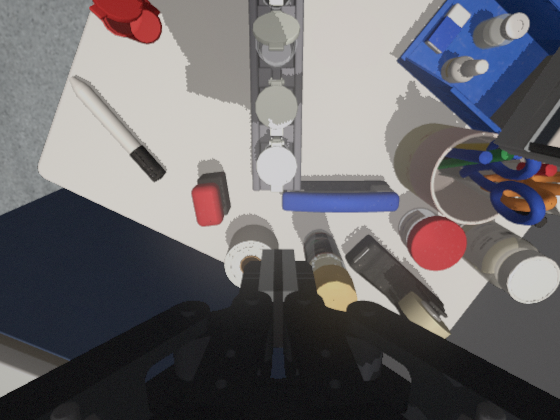

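The first, third and fourth look shut and the second is open. I'll overlay the shut-lid model to verify.

```bash
python3 - <<'E'
from look import *; from geo import *
f=r.grab_frame('scene');p=np.load('rack.npy');x0,y0,x1,y1=300,205,400,260
im=cv2.resize(f['image'][y0:y1,x0:x1,::-1],None,fx=8,fy=8,interpolation=2); im=np.vstack([im[:, :]])
a=im.copy();th=np.linspace(0,6.28,40)
for v in(.081,.027,-.027,-.081):
    P=[(.0195*np.cos(t),v+.0195*np.sin(t),.075) for t in th]
    cv2.polylines(a,[np.int32((proj(f,rack2w(p,P))-[x0,y0]+.5)*8)],True,(0,0,255),1)
cv2.imwrite('pics/fin.png',a[:, :800])
E
```

```text
(no output)
```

View pics/fin.png

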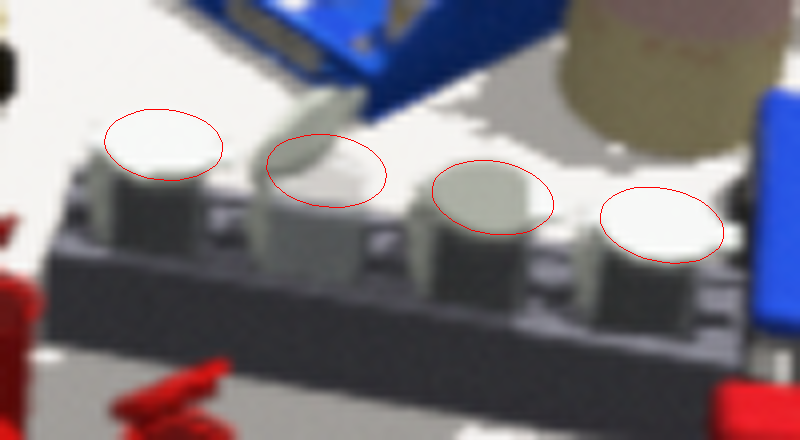

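The three shut lids match the model discs, and the second is open. The arm is clear, so I hand in.

```bash
python3 - <<'E'
from bench import r
print(r.get_obs()['clock']); print(r.hand_in())
E
```

```text
12.775
the job is handed in; nothing more can be done
None
```

I pressed the lids of the three filled vials (1st, 3rd and 4th from the left) shut with closed fingertips. I passed high over the empty vial (2nd) and its lid stayed wide open. The job was handed in at 12.8 s; no verdict came back.

- **Lids:** in the last scene picture the three shut lids line up with the shut-lid model, and the empty vial's lid is still up. The third lid was partly in shadow, so its outline was the least clear of the three.
- **Force:** the readings were taken only at the end of each move, not continuously. The highest was about 3 N, far below the 30 N limit.
- **Surroundings:** by eye, the vials are upright in their pockets and the stamp and marker are where they were. I did not measure their positions again. The spare cap was well away from the rack, and I did not check it after the start.
- **Disagreement:** rack position fits from the fixed cameras and the wrist camera differed by about 2–5 mm, partly because the arm was still settling between pictures. I aimed between the two, and each press landed on its lid.

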